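# Unhook the double hook from its T-stand and bin the two parts singly

### The job

The steel double hook with the wooden grip bar is caught under the T-shaped head of the little turned stand. Twist the two apart while the stand stays down on the bench, put the double hook in the oblong tray, and then put the stand in the square tray. Both shall end standing upright, flat on the tray floors.

Things in the scene. Friction and masses are not known exactly. Their poses are not given: they have to be found in the camera images.
- t_stand: Loose stand, 0.2-0.4 kg: turned wooden disc 90 mm across, 12 mm thick; on a 10 mm steel stud at its centre a steel T-bar 44 mm long (along x), 12 mm wide (y), from 38 to 48 mm above the disc's underside; with the hook off, grip it by this bar. Origin: centre of the disc's underside. The hook comes off upward once turned about the stud to within 15 degrees of square to the bar, either way.
- double_hook: Loose, 0.15-0.27 kg, 81 mm high, stands on the disc over the T-bar. Wooden grip bar on top: 70 mm long (x), 22 wide (y), 54 to 80 mm up. Steel strap legs, 24 wide, at x = 30 to 34 and -30 to -34; feet 4 thick turn in to x = +-13, gap 26 between. Starts within 12 degrees of parallel to the T-bar, feet under its ends, 22 mm free upward; free after rising 50. Origin: centre of underside.
- square_tray: Square dark wooden tray, fixed, 150 x 150 mm, 22 mm high, walls 7 mm, floor 7 mm thick (its top is 7 mm above the bench). Origin: centre of its underside; x and y along its sides. For the stand.
- oblong_tray: Oblong dark wooden tray, fixed, 110 mm (x) by 190 mm (y), 22 mm high, walls 7 mm, floor 7 mm thick (its top is 7 mm above the bench). Origin: centre of its underside. For the double hook. The two trays stand left and right of the stand, either way round.
Things that resemble listed ones, but are neither listed nor needed, are in the scene too. What is shaped like the t_stand but green or turquoise is not meant.

How it is judged:
On the way, in this order (a step that is already met when the one before it is completed fails the run):
1. the double hook is lifted clear above the T-bar while the stand is still on the bench (z of double_hook in the frame of t_stand above 0.055 m and height (world z) of t_stand below 0.005 m and angle between t_stand's own z axis and vertical below 0.1 rad), for 0.1 s.
2. the double hook stands in the oblong tray while the stand is still on the bench (x of double_hook in the frame of oblong_tray between -0.05 and 0.05 m and y of double_hook in the frame of oblong_tray between -0.09 and 0.09 m and z of double_hook in the frame of oblong_tray between 0 and 0.014 m and angle between double_hook's own z axis and vertical below 0.175 rad and linear speed of double_hook below 0.02 m/s and height (world z) of t_stand below 0.005 m), for 0.2 s.
At the end, for the whole second after the job is handed in: The double hook stands upright (within 10 degrees) at rest on the floor of the oblong tray, its feet wholly inside the walls, and the stand stands upright (within 10 degrees) at rest on the floor of the square tray, its disc wholly inside the walls (x of double_hook in the frame of oblong_tray between -0.05 and 0.05 m and y of double_hook in the frame of oblong_tray between -0.09 and 0.09 m and z of double_hook in the frame of oblong_tray between 0 and 0.014 m and angle between each of double_hook, t_stand's own z axis and vertical below 0.175 rad and linear speed of each of double_hook, t_stand below 0.02 m/s and x of t_stand in the frame of square_tray between -0.03 and 0.03 m and y of t_stand in the frame of square_tray between -0.03 and 0.03 m and z of t_stand in the frame of square_tray between 0 and 0.014 m); the robot touches nothing.
It also fails if it takes over 59 s, if anything falls off the work surface, if the arm or the gripper's body presses on something with over 40 N, if the wrist force passes 120 N, or if a joint passes its speed limit or range.

### The arm

A 6-joint arm with a two-finger parallel gripper is mounted at the origin on a cart in front of the work surface, level with it; the furniture and walls round the work are solid. World frame = base frame: x ahead of the robot, y to its left, z up, the work surface at z = 0. Lengths are in m, angles in rad, forces in N, time in s.
With the tool pointing down it reaches from about 0.225 to 0.875 m from the base axis. Payload 3.4 kg.
Tool frame: the origin (TCP) lies between the finger pads; the fingertips stand 25 mm ahead of it and the grasp point (between the pads) lies 6 mm ahead of it (manip.tips_ahead is the distance from the TCP to the fingertips, in m); z points along the fingers, x is the direction in which the jaws open and shut, and the axes are right-handed (so a half turn about z gives the same grasp; the last joint's range is limited). The gripper opens to 85 mm and grips with 20 to 120 N. Pads are 22 mm wide; open, the fingers measure 114 mm over their backs; the gripper's body (76 mm by 85 mm) begins 54 mm behind the grasp point. The pads swing forward as they close: fully open they stand 13 mm farther back than shut.
Start: joints at [-1.296, 0.276, 1.505, -0, 1.361, -0.121], TCP at [0.222, -0.531, 0.256] pointing down, gripper open.
Joint ranges: [-2.89, 2.89], [-0.75, 2.08], [0.22, 2.7], [-1.18, 4.32], [0.11, 2.71], [-2.7, 2.7]. Speed limits (rad/s): [2.57, 2.57, 3.14, 3.14, 3.14, 3.14].

### API

Orientations are given as a unit quaternion [w, x, y, z].
In Python, from rig import manip gives the robot as it stands. The module is installed in compiled form; this text tells all that it offers.
- The arm moves only by the tool send_rows, never from a script. Its argument "plan" is a list of rows, each an object with "linear": the shift along the tool's x, y, z in m, a list of three; "delta_rot": the turn, a rotation vector about the tool's x, y, z in degrees, a list of three; "fingers": the finger opening in m, from 0 to 0.0854. A call has 1 to 12 rows; each row shifts and turns the pose as measured when the row begins, along the tool's axes as they then stand; what a row does not reach is not made up. A row lasts 1/12 s, in which the tool goes at most 41.7 mm and 7.16 degrees, less where a joint would pass 70% of its speed; a pose out of reach is approached as far as the arm can. A call with a gripper value outside its range is refused whole. The fingers move at their own pace and stop on an object; "force" is the grip in N (left out, the last holds). Time passes only in rows, so rows that do not move let the fingers close. It gives the time, the measured TCP pose, the force and the opening at its end, in the units of the state.
- manip.get_state(): the state, without advancing time (a new reading comes with each control period).
- manip.get_image(name): name is "scene" or "top" or "wrist"; returns the picture (384x512x3 uint8, red, green, blue); there is no depth.
- manip.camera_info(name): a dict with "K" (3x3 intrinsics, pixels), "dist" ([k1, k2, p1, p2, k3] as OpenCV has them; the pictures are not rectified), "rvec" (rotation vector, rad) and "tvec" (3), from world to camera coordinates, as OpenCV has them. Camera axes: x right, y down, z forward; pixel columns grow to the right and rows downward; lengths in m; the calibration is good to about 2 mm. A picture is of the moment at which its call begins: read the wrist's pose just before it. camera_info takes no time and is no camera call; for the wrist camera it gives the pose at the moment of the call.
- manip.sign_off(): hands the job in, once; it reports no verdict.
Trained networks look in the newest picture that a camera, given by its name, has taken for a name from the list of things; names that differ only in an ending like _2 or _b are one class to them, and where a whole thing is asked for, a point or a joint stands for the part that bears it (a point fixed in the world has none). Each returns a list of dicts, best first, with "p" (0 to 1); they miss things now and then, are a little off and sometimes report something else, mostly with a low value. They report only what shows in the picture. A call takes as long as a camera call. They do not tell look-alikes from the thing itself.
- manip.find_in(thing, camera): "extent" ([left, top, right, bottom] in pixels, round what is visible of it).
- manip.masks_of(thing, camera): "pixels" (384x512 bool, what is visible of it) and "extent" ([left, top, right, bottom] in pixels, round what is visible of it).
The state is a dict: "clock": time; "qpos": joint angles; "qd": joint speeds; "effort": joint torques, N m; "position": TCP position; "ee_rot": TCP orientation; "contact_force": force on the tool from outside, world axes, zero at the start; "moment": the same for the moment, N m; "width": finger opening in m.
Only numpy, scipy, OpenCV 4.12 (cv2) and the standard library are available. Lean on these libraries where they do the work, as an engineer would, in place of code of your own. Each camera call takes 0.05 s, during which the arm holds its last target. There are 200 camera calls.

## Working session

There is one attempt and no reset: what is moved stays moved. The work goes in short steps, Python scripts to look and compute and a tool call to move; the robot and the scene stay as the last step left them, time stands still between calls to the robot, and variables do not carry over. Pictures are saved under pics/ and viewed, about 8 in all and at most 12, crops included, and the job is handed in when it is done.

Besides the shell and the picture viewer there is one more tool, called after "Call:" in YAML: its name, and indented under it one key for each argument. send_rows: Moves the arm, as the interface text tells. Its arguments: {"type":"object","properties":{"plan":{"type":"array","items":{"type":"object","properties":{"linear":{"type":"array","items":{"type":"number"}},"delta_rot":{"type":"array","items":{"type":"number"}},"fingers":{"type":"number"}}}},"force":{"type":"number"}},"required":["plan"]}

```bash
mkdir -p pics; cat > h.py <<'E'
import numpy as np, cv2
from rig import manip
from scipy.spatial.transform import Rotation as R
def ray(ci,px):
    K=np.array(ci["K"],float);d=np.array(ci["dist"],float)
    u=cv2.undistortPoints(np.array(px,float).reshape(-1,1,2),K,d).reshape(-1,2)
    Rm=cv2.Rodrigues(np.array(ci["rvec"],float))[0];t=np.array(ci["tvec"],float).ravel()
    return -Rm.T@t,(np.c_[u,np.ones(len(u))])@Rm
def at(ci,px,z):
    c,d=ray(ci,px); return c+d*((z-c[2])/d[:,2])[:,None]
def proj(ci,P):
    return cv2.projectPoints(np.array(P,float).reshape(-1,1,3),np.array(ci["rvec"],float),np.array(ci["tvec"],float),np.array(ci["K"],float),np.array(ci["dist"],float))[0].reshape(-1,2)
def snap(cam,name,crop=None,s=1):
    ci=manip.camera_info(cam);im=manip.get_image(cam)
    o=im if crop is None else im[crop[1]:crop[3],crop[0]:crop[2]]
    cv2.imwrite("pics/"+name,cv2.resize(o,None,fx=s,fy=s,interpolation=cv2.INTER_CUBIC)[:,:,::-1]);return ci,im
E
python3 - <<'E'
from h import *
a,ia=snap("scene","s0.png");b,ib=snap("top","t0.png")
cv2.imwrite("pics/both0.png",cv2.resize(np.vstack([ia,ib]),(400*1,600))[:,:,::-1])
for cam,ci in(("top",b),("scene",a)):
  for n in("t_stand","double_hook","square_tray","oblong_tray"):
    for r in manip.masks_of(n,cam)[:4]:
        y,x=np.nonzero(r["pixels"]);c=[x.mean(),y.mean()]
        print(cam,n,round(r["p"],2),np.round(r["extent"]),np.round(c),at(ci,[c],{"t_stand":.02,"double_hook":.08}.get(n,.01)).round(3)[0])
s=manip.get_state();print(s["clock"],s["ee_rot"],s["width"])
E
```

```text
top t_stand 0.95 [237. 213. 264. 244.] [250. 230.] [0.501 0.021 0.02 ]
top t_stand 0.85 [216. 116. 248. 151.] [231. 134.] [0.775 0.073 0.02 ]
top t_stand 0.56 [149. 250. 184. 288.] [166. 269.] [0.397 0.252 0.02 ]
top double_hook 0.58 [238. 218. 264. 240.] [251. 228.] [0.504 0.018 0.08 ]
top square_tray 0.79 [319. 197. 382. 260.] [350. 227.] [ 0.506 -0.256  0.01 ]
top oblong_tray 0.95 [132. 189. 204. 244.] [167. 214.] [0.549 0.254 0.01 ]
scene t_stand 0.63 [204. 278. 240. 310.] [220. 292.] [0.389 0.261 0.02 ]
scene t_stand 0.61 [250. 206. 285. 232.] [268. 220.] [0.49  0.034 0.02 ]
scene double_hook 0.87 [260. 188. 275. 228.] [268. 207.] [0.487 0.038 0.08 ]
scene square_tray 0.71 [305. 146. 370. 198.] [337. 174.] [ 0.505 -0.251  0.01 ]
scene oblong_tray 0.86 [148. 215. 229. 287.] [187. 250.] [0.546 0.258 0.01 ]
0.5 [-3.28319469e-05  8.32323394e-01 -5.54290326e-01 -9.09005162e-06] 0.08521715396592587
```

View pics/t0.png

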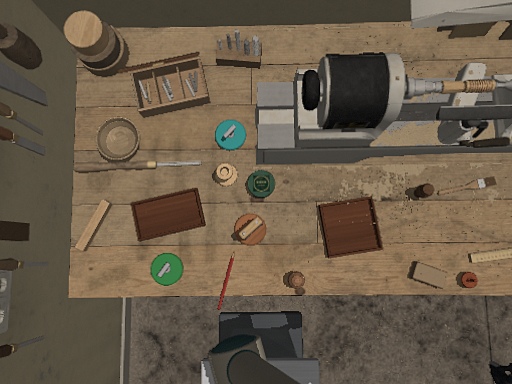

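View pics/s0.png

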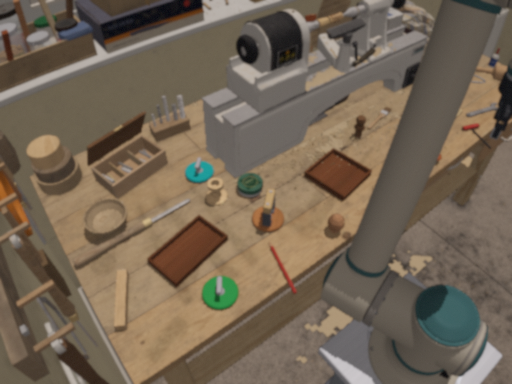

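Top view: the wanted assembly (orange-brown disc with a wooden bar) is at (250,230). Look-alikes are the green stand at (167,269), the turquoise one at (231,134) and the dark green pot at (261,184). I choose (250,230). The oblong tray is at (167,214), left, and the square tray at (350,227), right. Next is a close crop check and the first move numbers.

```bash
cat >> h.py <<'E'
def pose():
    s=manip.get_state();q=s["ee_rot"];r=R.from_quat([q[1],q[2],q[3],q[0]]);return s,np.array(s["position"]),r
def delta(target,jaw_deg=None):
    """jaw_deg: wanted world yaw of tool x (mod 180). Prints rotation (about tool axes) and shift in tool frame AFTER that rotation and before."""
    s,p,r=pose();M=r.as_matrix();print("t %.2f"%s["clock"],"pos",p.round(4),"jaw %.1f"%np.degrees(np.arctan2(M[1,0],M[0,0])),"q",np.round(s["qpos"],2),"w %.4f"%s["width"],"F",np.round(s["contact_force"],1))
    if jaw_deg is None: jaw_deg=np.degrees(np.arctan2(M[1,0],M[0,0]))
    for k in(0,180):
        a=np.radians(jaw_deg+k);c,sn=np.cos(a),np.sin(a);T=np.array([[c,sn,0],[sn,-c,0],[0,0,-1]])
        print(" option jaw",round(jaw_deg+k),"rotvec",(R.from_matrix(M.T@T)).as_rotvec(degrees=True).round(1),"shift after rot mm",(T.T@(np.array(target)-p)*1e3).round(1),"before",(M.T@(np.array(target)-p)*1e3).round(1))
E
python3 - <<'E'
from h import *
ci=manip.camera_info("top");im=manip.get_image("top")
o=cv2.resize(im[180:280,200:300],(500,500),interpolation=cv2.INTER_CUBIC);cv2.imwrite("pics/crop.png",o[:,:,::-1])
s,p,r=pose();w=manip.camera_info("wrist");Rm=cv2.Rodrigues(np.array(w["rvec"]))[0];c=-Rm.T@np.array(w["tvec"]).ravel()
print("cam in tool",r.inv().apply(c-p).round(3),"view dir in tool",r.inv().apply(Rm[2]).round(3),w["K"])
delta([.50,.02,.28],38)
for n in("square_tray","oblong_tray"):
    m=max(manip.masks_of(n,"top"),key=lambda r:r["p"])["pixels"].astype(np.uint8)
    cn=max(cv2.findContours(m,0,2)[0],key=cv2.contourArea);b=cv2.boxPoints(cv2.minAreaRect(cn));P=at(ci,b,.02);print(n,P.mean(0).round(3),P[:,:2].round(3).tolist(), [np.degrees(np.arctan2(*(P[i+1]-P[i])[1::-1])).round(1) for i in(0,1)])
E
```

```text
cam in tool [ 0.001 -0.071 -0.117] view dir in tool [0.001 0.283 0.959] [[325.62462328   0.         256.39893451]
 [  0.         325.62462328 186.22274577]
 [  0.           0.           1.        ]]
t 0.55 pos [ 0.2217 -0.5306  0.2563] jaw -67.3 q [-1.3   0.28  1.5  -0.    1.36 -0.12] w 0.0854 F [0.9 0.3 0.2]
 option jaw 38 rotvec [   0.    -0.  -105.3] shift after rot mm [ 558.3 -262.5  -23.7] before [-400.7 -469.1  -23.7]
 option jaw 218 rotvec [-0.  -0.  74.7] shift after rot mm [-558.3  262.5  -23.7] before [-400.7 -469.1  -23.7]
square_tray [ 0.507 -0.255  0.02 ] [[0.568, -0.168], [0.593, -0.322], [0.447, -0.341], [0.422, -0.189]] [np.float64(-80.6), np.float64(-172.7)]
oblong_tray [0.548 0.252 0.02 ] [[0.581, 0.361], [0.624, 0.17], [0.515, 0.144], [0.474, 0.334]] [np.float64(-77.6), np.float64(-166.9)]
```

View pics/crop.png

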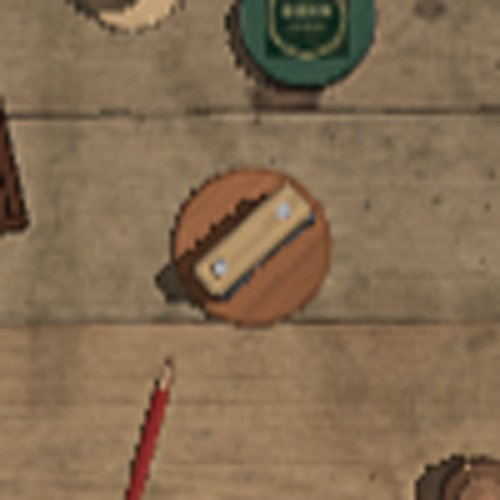

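Crop: a wooden bar with two screws on an orange-brown disc (disc centre at crop (251,246), bar ends (220,268) and (284,212)). It is the right thing, with the bar yaw near -49°, so the jaw goes to about 40°.

Call:
send_rows:
  plan:
    - {"linear":[0,0,0],"delta_rot":[0,0,-7],"fingers":0.085}
    - {"linear":[0,0,0],"delta_rot":[0,0,-7],"fingers":0.085}
    - {"linear":[0,0,0],"delta_rot":[0,0,-7],"fingers":0.085}
    - {"linear":[0,0,0],"delta_rot":[0,0,-7],"fingers":0.085}
    - {"linear":[0,0,0],"delta_rot":[0,0,-7],"fingers":0.085}
    - {"linear":[0,0,0],"delta_rot":[0,0,-7],"fingers":0.085}
    - {"linear":[0,0,0],"delta_rot":[0,0,-7],"fingers":0.085}
    - {"linear":[0,0,0],"delta_rot":[0,0,-7],"fingers":0.085}
    - {"linear":[0,0,0],"delta_rot":[0,0,-7],"fingers":0.085}
    - {"linear":[0,0,0],"delta_rot":[0,0,-7],"fingers":0.085}
    - {"linear":[0,0,0],"delta_rot":[0,0,-7],"fingers":0.085}
    - {"linear":[0,0,0],"delta_rot":[0,0,-7],"fingers":0.085}

```text
clock: 1.65
position: [0.2217, -0.5306, 0.2568]
ee_rot: [0.0, 0.987, 0.163, 0.0]
contact_force: [-0.3, 0.4, 0.5]
width: 0.085
```

```bash
python3 -c "
from h import *
delta([.485,.03,.26],41)"
```

```text
t 1.65 pos [ 0.2217 -0.5306  0.2568] jaw 18.8 q [-1.3   0.28  1.5   0.    1.36 -1.62] w 0.0850 F [-0.3  0.4  0.5]
 option jaw 41 rotvec [  0.    0.  -22.2] shift after rot mm [ 566.5 -250.3   -3.2] before [ 429.6 -446.1   -3.6]
 option jaw 221 rotvec [ 0.000e+00 -1.000e-01  1.578e+02] shift after rot mm [-566.5  250.3   -3.2] before [ 429.6 -446.1   -3.6]
```

Call:
send_rows:
  plan:
    - {"linear":[0,0,0],"delta_rot":[0,0,-7]}
    - {"linear":[0,0,0],"delta_rot":[0,0,-7]}
    - {"linear":[0,0,0],"delta_rot":[0,0,-7]}
    - {"linear":[0.036,-0.016,0]}
    - {"linear":[0.036,-0.016,0]}
    - {"linear":[0.036,-0.016,0]}
    - {"linear":[0.036,-0.016,0]}
    - {"linear":[0.036,-0.016,0]}
    - {"linear":[0.036,-0.016,0]}
    - {"linear":[0.036,-0.016,0]}
    - {"linear":[0.036,-0.016,0]}
    - {"linear":[0.036,-0.016,0]}

```text
$.plan[0]: bad value
```

Call:
send_rows:
  plan:
    - {"linear":[0.036,-0.016,0]}
    - {"linear":[0.036,-0.016,0]}
    - {"linear":[0.036,-0.016,0]}
    - {"linear":[0.036,-0.016,0]}
    - {"linear":[0.036,-0.016,0]}
    - {"linear":[0.036,-0.016,0]}
    - {"linear":[0.01,-0.004,0]}
    - {"linear":[0,0,0]}

```text
$.plan[0]: bad value
```

```bash
python3 - <<'E'
from h import *
delta([.485,.03,.26],41)
ci,im=snap("wrist","w1.png")
for n in("t_stand","double_hook"):
    for r in manip.masks_of(n,"wrist")[:3]:
        m=r["pixels"].astype(np.uint8);y,x=np.nonzero(m);print(n,r["p"],r["extent"],at(ci,[[x.mean(),y.mean()]],.012 if n[0]=="t" else .09).round(4))
        cn=max(cv2.findContours(m,0,2)[0],key=cv2.contourArea);b=cv2.boxPoints(cv2.minAreaRect(cn));print(b.round().tolist())
E
```

```text
t 1.65 pos [ 0.2217 -0.5306  0.2568] jaw 18.8 q [-1.3   0.28  1.5   0.    1.36 -1.62] w 0.0850 F [-0.3  0.4  0.5]
 option jaw 41 rotvec [  0.    0.  -22.2] shift after rot mm [ 566.5 -250.3   -3.2] before [ 429.6 -446.1   -3.6]
 option jaw 221 rotvec [ 0.000e+00 -1.000e-01  1.578e+02] shift after rot mm [-566.5  250.3   -3.2] before [ 429.6 -446.1   -3.6]
```

View pics/w1.png

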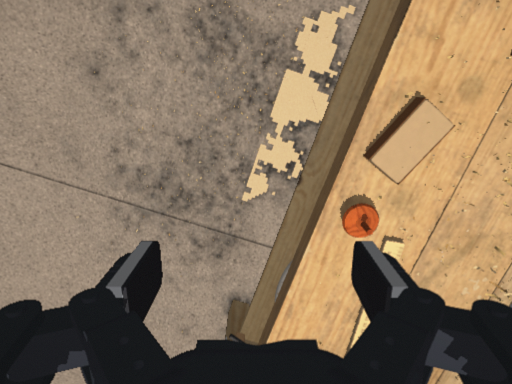

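All three fields are required, so both move calls were refused. The picture (4th viewed) shows the bench edge at the start pose. I'll send the rows again in full.

Call:
send_rows:
  plan:
    - {"linear":[0,0,0],"delta_rot":[0,0,-7],"fingers":0.085}
    - {"linear":[0,0,0],"delta_rot":[0,0,-7],"fingers":0.085}
    - {"linear":[0,0,0],"delta_rot":[0,0,-7],"fingers":0.085}
    - {"linear":[0.036,-0.016,0],"delta_rot":[0,0,0],"fingers":0.085}
    - {"linear":[0.036,-0.016,0],"delta_rot":[0,0,0],"fingers":0.085}
    - {"linear":[0.036,-0.016,0],"delta_rot":[0,0,0],"fingers":0.085}
    - {"linear":[0.036,-0.016,0],"delta_rot":[0,0,0],"fingers":0.085}
    - {"linear":[0.036,-0.016,0],"delta_rot":[0,0,0],"fingers":0.085}
    - {"linear":[0.036,-0.016,0],"delta_rot":[0,0,0],"fingers":0.085}
    - {"linear":[0.036,-0.016,0],"delta_rot":[0,0,0],"fingers":0.085}
    - {"linear":[0.036,-0.016,0],"delta_rot":[0,0,0],"fingers":0.085}
    - {"linear":[0.036,-0.016,0],"delta_rot":[0,0,0],"fingers":0.085}

```text
clock: 2.8
position: [0.387, -0.2125, 0.2543]
ee_rot: [0.004, 0.948, 0.318, -0.0]
contact_force: [0.6, -0.6, 0.4]
width: 0.0852
```

Call:
send_rows:
  plan:
    - {"linear":[0.036,-0.016,0],"delta_rot":[0,0,0],"fingers":0.085}
    - {"linear":[0.036,-0.016,0],"delta_rot":[0,0,0],"fingers":0.085}
    - {"linear":[0.036,-0.016,0],"delta_rot":[0,0,0],"fingers":0.085}
    - {"linear":[0.036,-0.016,0],"delta_rot":[0,0,0],"fingers":0.085}
    - {"linear":[0.036,-0.016,0],"delta_rot":[0,0,0],"fingers":0.085}
    - {"linear":[0.036,-0.016,0],"delta_rot":[0,0,0],"fingers":0.085}
    - {"linear":[0.01,-0.004,0],"delta_rot":[0,0,0],"fingers":0.085}
    - {"linear":[0,0,0],"delta_rot":[0,0,0],"fingers":0.085}

```text
clock: 3.47
position: [0.516, 0.0217, 0.2549]
ee_rot: [0.005, 0.951, 0.308, 0.004]
contact_force: [-0.1, -0.9, -0.2]
width: 0.0854
```

```bash
python3 - <<'E'
from h import *
delta([.485,.03,.26],41)
ci,im=snap("wrist","w2.png")
for n in("t_stand","double_hook"):
    for r in manip.masks_of(n,"wrist")[:3]:
        m=r["pixels"].astype(np.uint8);y,x=np.nonzero(m);print(n,r["p"],r["extent"],at(ci,[[x.mean(),y.mean()]],.012 if n[0]=="t" else .09).round(4))
        cn=max(cv2.findContours(m,0,2)[0],key=cv2.contourArea);b=cv2.boxPoints(cv2.minAreaRect(cn));print(b.round().tolist())
E
```

```text
t 3.47 pos [0.516  0.0217 0.2549] jaw 35.9 q [-0.09  0.18  1.63 -0.01  1.31 -0.71] w 0.0854 F [-0.1 -0.9 -0.2]
 option jaw 41 rotvec [ 0.7 -0.2 -5.1] shift after rot mm [-17.9 -26.7  -5.1] before [-20.2 -24.9  -5.5]
 option jaw 221 rotvec [ -0.3  -1.1 174.9] shift after rot mm [17.9 26.7 -5.1] before [-20.2 -24.9  -5.5]
t_stand 0.95 [210.6, 106.8, 285.3, 181.5] [[0.5025 0.0268 0.012 ]]
[[209.0, 106.0], [286.0, 106.0], [286.0, 181.0], [209.0, 181.0]]
t_stand 0.85 [413.3, 203.3, 488.1, 270.5] [[0.772  0.0761 0.012 ]]
[[415.0, 204.0], [488.0, 204.0], [488.0, 271.0], [415.0, 271.0]]
double_hook 0.64 [230.2, 120.3, 259.7, 202.7] [[0.5013 0.0236 0.09  ]]
[[227.0, 120.0], [254.0, 117.0], [261.0, 200.0], [234.0, 202.0]]
```

View pics/w2.png

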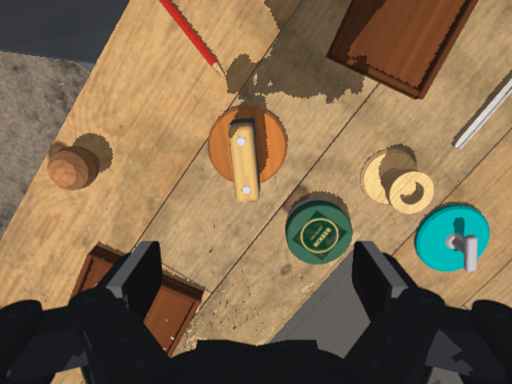

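The view (5th) shows the hook's bar with screws at about (241,141) and (247,189), and the disc centre near (248,144).

```bash
python3 - <<'E'
from h import *
ci=manip.camera_info("wrist")
im=cv2.imread("pics/w2.png")
P=at(ci,[[241,141],[247.3,189.5]],.092);print(P.round(4),"mid",P.mean(0).round(4),"yaw",np.degrees(np.arctan2(*(P[1]-P[0])[1::-1])),np.linalg.norm(P[1]-P[0]))
print("disc",at(ci,[[248,144]],.010).round(4))
hsv=cv2.cvtColor(im,cv2.COLOR_BGR2HSV)
print(hsv[165,244],hsv[150,270])
m=cv2.inRange(hsv,(12,50,170),(28,160,255));m[:,:222]=0;m[:,268:]=0;m[:115]=0;m[205:]=0
cs=max(cv2.findContours(m,0,2)[0],key=cv2.contourArea);rr=cv2.minAreaRect(cs);b=cv2.boxPoints(rr);Q=at(ci,b,.092);print(b.round(1).tolist(),Q.mean(0).round(4),np.linalg.norm(np.diff(Q,axis=0),axis=1),[np.degrees(np.arctan2(*(Q[i+1]-Q[i])[1::-1])).round(1) for i in(0,1)])
# target tcp at yaw
d=P[1]-P[0];yaw=np.degrees(np.arctan2(d[1],d[0]));delta([*P.mean(0)[:2],.16],yaw+90)
delta([*P.mean(0)[:2],.16],yaw-90)
E
```

```text
[[ 0.4876  0.0319  0.092 ]
 [ 0.5174 -0.0007  0.092 ]] mid [0.5025 0.0156 0.092 ] yaw -47.64605390622951 0.044159482434917345
disc [[0.5009 0.0206 0.01  ]]
[ 19 124 234] [ 13 178 208]
[[222.0, 127.0], [267.0, 127.0], [267.0, 204.0], [222.0, 204.0]] [0.5033 0.0149 0.092 ] [0.03824755 0.06974921 0.04110627] [np.float64(35.8), np.float64(-53.7)]
t 3.62 pos [0.5142 0.0184 0.2549] jaw 35.8 q [-0.09  0.18  1.64 -0.01  1.31 -0.72] w 0.0848 F [-0.8 -0.8  0.5]
 option jaw 42 rotvec [ 0.7 -0.1 -6.6] shift after rot mm [-10.6  -5.8  94.9] before [-11.4  -5.8  94.8]
 option jaw 222 rotvec [-1.000e-01 -1.100e+00  1.734e+02] shift after rot mm [10.6  5.8 94.9] before [-11.4  -5.8  94.8]
t 3.62 pos [0.5142 0.0184 0.2549] jaw 35.8 q [-0.09  0.18  1.64 -0.01  1.31 -0.72] w 0.0848 F [-0.8 -0.8  0.5]
 option jaw -138 rotvec [-1.000e-01 -1.100e+00  1.734e+02] shift after rot mm [10.6  5.8 94.9] before [-11.4  -5.8  94.8]
 option jaw 42 rotvec [ 0.7 -0.1 -6.6] shift after rot mm [-10.6  -5.8  94.9] before [-11.4  -5.8  94.8]
```

Call:
send_rows:
  plan:
    - {"linear":[0,0,0],"delta_rot":[0.7,0,-6.6],"fingers":0.085}
    - {"linear":[-0.005,-0.003,0.03],"delta_rot":[0,0,0],"fingers":0.085}
    - {"linear":[-0.004,-0.003,0.03],"delta_rot":[0,0,0],"fingers":0.085}
    - {"linear":[0,0,0.015],"delta_rot":[0,0,0],"fingers":0.085}
    - {"linear":[0,0,0],"delta_rot":[0,0,0],"fingers":0.085}
    - {"linear":[0,0,0],"delta_rot":[0,0,0],"fingers":0.085}

```text
clock: 4.12
position: [0.5004, 0.0067, 0.1801]
ee_rot: [0.003, 0.935, 0.356, 0.001]
contact_force: [0.3, -0.5, 0.4]
width: 0.0851
```

```bash
python3 - <<'E'
from h import *
t=manip.camera_info("top");P=at(t,[[200+220/5,180+268/5],[200+284/5,180+212/5]],.092);d=P[1]-P[0]
print("top bar",P.mean(0).round(4),np.degrees(np.arctan2(d[1],d[0])),"disc",at(t,[[200+251/5,180+246.5/5]],.012).round(4))
ci,im=snap("wrist","w3.png");delta([.504,.019,.085],42.4)
E
```

```text
top bar [0.5035 0.0184 0.092 ] -49.60837941657683 disc [[0.5033 0.0209 0.012 ]]
t 4.17 pos [0.5004 0.0067 0.1803] jaw 41.7 q [-0.12  0.22  1.78 -0.    1.13 -0.85] w 0.0851 F [-1.1 -0.2 -1.1]
 option jaw 42 rotvec [ 0.4 -0.  -0.7] shift after rot mm [10.9 -6.6 95.3] before [10.8 -7.4 95.3]
 option jaw 222 rotvec [-1.000e-01 -6.000e-01  1.793e+02] shift after rot mm [-10.9   6.6  95.3] before [10.8 -7.4 95.3]
```

View pics/w3.png

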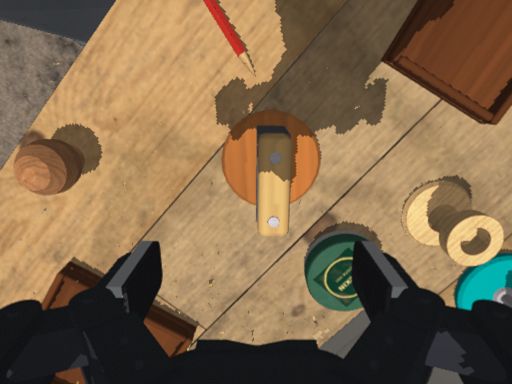

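View 6: the bar's screws are at (275.5,158) and (273.5,222). The disc spans x 222–320 with its top at 110, and the green pot sits right of it.

```bash
python3 - <<'E'
from h import *
ci=manip.camera_info("wrist")
P=at(ci,[[275.5,158],[273.7,222]],.092);d=P[1]-P[0];m=P.mean(0);yaw=np.degrees(np.arctan2(d[1],d[0]))
print(m,yaw,"sep",np.linalg.norm(d),"disc",at(ci,[[271,158]],.011).round(4))
delta([*m[:2],.085],yaw+90)
E
```

```text
[0.50450938 0.01876673 0.092     ] -48.92089195146127 sep 0.04441352574528655 disc [[0.502  0.0233 0.011 ]]
t 4.17 pos [0.5004 0.0067 0.1803] jaw 41.7 q [-0.12  0.22  1.78 -0.    1.13 -0.85] w 0.0851 F [-1.1 -0.2 -1.1]
 option jaw 41 rotvec [ 0.4 -0.   0.6] shift after rot mm [11.  -6.4 95.3] before [11.  -6.8 95.3]
 option jaw 221 rotvec [ 1.000e-01  6.000e-01 -1.794e+02] shift after rot mm [-11.    6.4  95.3] before [11.  -6.8 95.3]
```

Call:
send_rows:
  plan:
    - {"linear":[0.011,-0.0065,0],"delta_rot":[0.4,0,0.6],"fingers":0.06}
    - {"linear":[0,0,0.02],"delta_rot":[0,0,0],"fingers":0.06}
    - {"linear":[0,0,0.02],"delta_rot":[0,0,0],"fingers":0.06}
    - {"linear":[0,0,0],"delta_rot":[0,0,0],"fingers":0.06}
    - {"linear":[0,0,0],"delta_rot":[0,0,0],"fingers":0.06}

```text
clock: 4.58
position: [0.5096, 0.0153, 0.1474]
ee_rot: [0.003, 0.938, 0.348, 0.007]
contact_force: [-0.2, 0.4, 0.7]
width: 0.0601
```

```bash
python3 - <<'E'
from h import *
delta([.5045,.0188,.085],41)
E
```

```text
t 4.58 pos [0.5096 0.0153 0.1474] jaw 40.7 q [-0.11  0.26  1.82  0.    1.05 -0.82] w 0.0601 F [-0.2  0.4  0.7]
 option jaw 41 rotvec [ 0.6 -0.6 -0.3] shift after rot mm [-1.5 -6.  62.4] before [-2.2 -6.6 62.3]
 option jaw 221 rotvec [ -0.9  -1.  179.7] shift after rot mm [ 1.5  6.  62.4] before [-2.2 -6.6 62.3]
```

Call:
send_rows:
  plan:
    - {"linear":[-0.002,-0.0065,0],"delta_rot":[0.6,-0.6,0],"fingers":0.06}
    - {"linear":[0,0,0.015],"delta_rot":[0,0,0],"fingers":0.06}
    - {"linear":[0,0,0.015],"delta_rot":[0,0,0],"fingers":0.06}
    - {"linear":[0,0,0.012],"delta_rot":[0,0,0],"fingers":0.06}
    - {"linear":[0,0,0],"delta_rot":[0,0,0],"fingers":0.06}
    - {"linear":[0,0,0],"delta_rot":[0,0,0],"fingers":0.06}

```text
clock: 5.08
position: [0.5084, 0.0182, 0.1137]
ee_rot: [0.003, 0.938, 0.346, 0.006]
contact_force: [0.7, 0.1, 1.0]
width: 0.0602
```

```bash
python3 - <<'E'
from h import *
delta([.5045,.0188,.085],41)
E
```

```text
t 5.08 pos [0.5084 0.0182 0.1137] jaw 40.5 q [-0.1   0.3   1.87 -0.    0.96 -0.81] w 0.0602 F [0.7 0.1 1. ]
 option jaw 41 rotvec [ 0.5 -0.5 -0.5] shift after rot mm [-2.6 -3.  28.7] before [-2.8 -3.2 28.6]
 option jaw 221 rotvec [ -0.8  -0.8 179.5] shift after rot mm [ 2.6  3.  28.7] before [-2.8 -3.2 28.6]
```

Call:
send_rows:
  plan:
    - {"linear":[-0.004,-0.005,0.005],"delta_rot":[0.8,-0.8,-0.5],"fingers":0.06}
    - {"linear":[0,0,0.012],"delta_rot":[0,0,0],"fingers":0.06}
    - {"linear":[0,0,0.012],"delta_rot":[0,0,0],"fingers":0.06}
    - {"linear":[0,0,0.004],"delta_rot":[0,0,0],"fingers":0.06}
    - {"linear":[0,0,0],"delta_rot":[0,0,0],"fingers":0.06}
    - {"linear":[0,0,0],"delta_rot":[0,0,0],"fingers":0.06}

```text
clock: 5.58
position: [0.5043, 0.0196, 0.0855]
ee_rot: [-0.0, 0.936, 0.351, -0.001]
contact_force: [0.3, 0.1, 0.5]
width: 0.0598
```

```bash
python3 - <<'E'
from h import *
delta([.5045,.0188,.085],41)
E
```

```text
t 5.58 pos [0.5043 0.0196 0.0855] jaw 41.1 q [-0.1   0.33  1.9  -0.    0.91 -0.82] w 0.0598 F [0.3 0.1 0.5]
 option jaw 41 rotvec [-0.1  0.1  0.1] shift after rot mm [-0.3  0.8  0.5] before [-0.3  0.8  0.5]
 option jaw 221 rotvec [-2.000e-01 -1.000e-01 -1.799e+02] shift after rot mm [ 0.3 -0.8  0.5] before [-0.3  0.8  0.5]
```

Call:
send_rows:
  plan:
    - {"linear":[0,0,0],"delta_rot":[0,0,0],"fingers":0.01}
    - {"linear":[0,0,0],"delta_rot":[0,0,0],"fingers":0.01}
    - {"linear":[0,0,0],"delta_rot":[0,0,0],"fingers":0.01}
    - {"linear":[0,0,0],"delta_rot":[0,0,0],"fingers":0.01}
    - {"linear":[0,0,0],"delta_rot":[0,0,0],"fingers":0.01}
    - {"linear":[0,0,0],"delta_rot":[0,0,0],"fingers":0.01}
    - {"linear":[0,0,0],"delta_rot":[0,0,0],"fingers":0.01}
    - {"linear":[0,0,0],"delta_rot":[0,0,0],"fingers":0.01}
  force: 70

```text
clock: 6.25
position: [0.5049, 0.0196, 0.0877]
ee_rot: [0.0, 0.936, 0.352, 0.0]
contact_force: [-0.5, -0.3, 0.0]
width: 0.021
```

Call:
send_rows:
  plan:
    - {"linear":[0,0,-0.006],"delta_rot":[0,0,0],"fingers":0.01}
    - {"linear":[0,0,-0.004],"delta_rot":[0,0,0],"fingers":0.01}
    - {"linear":[0,0,0],"delta_rot":[0,0,0],"fingers":0.01}
    - {"linear":[0,0,0],"delta_rot":[0,0,0],"fingers":0.01}

```text
clock: 6.58
position: [0.5044, 0.0197, 0.0981]
ee_rot: [-0.0, 0.936, 0.352, -0.001]
contact_force: [-0.2, -0.6, -2.3]
width: 0.0215
```

```bash
python3 - <<'E'
from h import *
delta([.503,.0215,.095],-49)
E
```

```text
t 6.58 pos [0.5044 0.0197 0.0981] jaw 41.2 q [-0.1   0.32  1.89 -0.    0.94 -0.82] w 0.0215 F [-0.2 -0.6 -2.3]
 option jaw -49 rotvec [ 0.   0.1 90.2] shift after rot mm [-2.3 -0.2  3.1] before [ 0.2 -2.3  3.1]
 option jaw 131 rotvec [ -0.1   0.  -89.8] shift after rot mm [2.3 0.2 3.1] before [ 0.2 -2.3  3.1]
```

Gripped, carrying about 2.3 N (the hook alone). I'll centre it on the stud and twist about 90°.

Call:
send_rows:
  plan:
    - {"linear":[0,-0.0025,0],"delta_rot":[0,0,0],"fingers":0.01}
    - {"linear":[0,0,0],"delta_rot":[0,0,6],"fingers":0.01}
    - {"linear":[0,0,0],"delta_rot":[0,0,6],"fingers":0.01}
    - {"linear":[0,0,0],"delta_rot":[0,0,6],"fingers":0.01}
    - {"linear":[0,0,0],"delta_rot":[0,0,6],"fingers":0.01}
    - {"linear":[0,0,0],"delta_rot":[0,0,6],"fingers":0.01}
    - {"linear":[0,0,0],"delta_rot":[0,0,6],"fingers":0.01}
    - {"linear":[0,0,0],"delta_rot":[0,0,6],"fingers":0.01}
    - {"linear":[0,0,0],"delta_rot":[0,0,0],"fingers":0.01}

```text
clock: 7.33
position: [0.5004, 0.0229, 0.0973]
ee_rot: [-0.0, 1.0, -0.025, -0.002]
contact_force: [0.3, 0.4, -3.1]
width: 0.021
```

```bash
python3 - <<'E'
from h import *
delta([.503,.0215,.095],-49)
E
```

```text
t 7.33 pos [0.5004 0.0229 0.0973] jaw -2.9 q [-0.09  0.31  1.89 -0.    0.94 -0.04] w 0.0210 F [ 0.3  0.4 -3.1]
 option jaw -49 rotvec [ 0.1  0.2 46.1] shift after rot mm [ 2.8 -1.1  2.3] before [2.7 1.3 2.3]
 option jaw 131 rotvec [-3.000e-01  1.000e-01 -1.339e+02] shift after rot mm [-2.8  1.1  2.3] before [2.7 1.3 2.3]
```

Call:
send_rows:
  plan:
    - {"linear":[0.002,0.001,0],"delta_rot":[0,0,6],"fingers":0.01}
    - {"linear":[0,0,0],"delta_rot":[0,0,6],"fingers":0.01}
    - {"linear":[0,0,0],"delta_rot":[0,0,6],"fingers":0.01}
    - {"linear":[0,0,0],"delta_rot":[0,0,6],"fingers":0.01}
    - {"linear":[0,0,0],"delta_rot":[0,0,6],"fingers":0.01}
    - {"linear":[0,0,0],"delta_rot":[0,0,6],"fingers":0.01}
    - {"linear":[0,0,0],"delta_rot":[0,0,5],"fingers":0.01}
    - {"linear":[0,0,0],"delta_rot":[0,0,0],"fingers":0.01}
    - {"linear":[0,0,0],"delta_rot":[0,0,0],"fingers":0.01}

```text
clock: 8.08
position: [0.5003, 0.0228, 0.0963]
ee_rot: [0.001, 0.926, -0.377, -0.004]
contact_force: [-0.5, 0.1, -1.8]
width: 0.0211
```

```bash
python3 - <<'E'
from h import *
delta([.5025,.0215,.095],-49)
snap("wrist","w4.png")
E
```

```text
t 8.08 pos [0.5003 0.0228 0.0963] jaw -44.3 q [-0.09  0.32  1.89  0.    0.94  0.68] w 0.0211 F [-0.5  0.1 -1.8]
 option jaw -49 rotvec [0.3 0.3 4.7] shift after rot mm [ 2.4 -0.8  1.3] before [ 2.5 -0.6  1.2]
 option jaw 131 rotvec [  -0.5    0.4 -175.3] shift after rot mm [-2.4  0.8  1.3] before [ 2.5 -0.6  1.2]
```

View pics/w4.png

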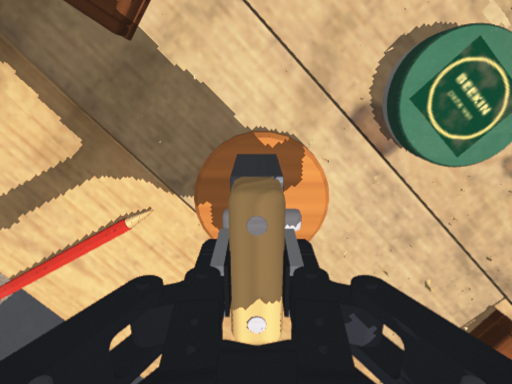

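View 7: the T-bar ends show at (226,217) and (301,218) either side of the vertical bar, so the hook is square to the T-bar. I'll check centring.

```bash
python3 - <<'E'
from h import *
ci=manip.camera_info("wrist")
s,p,r=pose()
for n,px,z in(("tbar",[[226,217],[300,218]],.048),("screws",[[257,226],[257,325]],.102),("discL/R",[[195,195],[328,195]],.012)):
    P=at(ci,px,z);print(n,P.round(4).tolist(),"mid in tool",r.inv().apply(P.mean(0)-p).round(4),"yaw",np.degrees(np.arctan2(*(P[1]-P[0])[1::-1])).round(1))
E
```

```text
tbar [[0.492, 0.037, 0.048], [0.5205, 0.0084, 0.048]] mid in tool [ 0.0047 -0.0043  0.0482] yaw -45.1
screws [[0.5171, 0.0382, 0.102], [0.4864, 0.0068, 0.102]] mid in tool [ 0.0012 -0.0008 -0.0058] yaw -134.4
discL/R [[0.4757, 0.054, 0.012], [0.5376, -0.0064, 0.012]] mid in tool [ 0.0044 -0.0055  0.0842] yaw -44.3
```

Call:
send_rows:
  plan:
    - {"linear":[0.003,-0.003,0],"delta_rot":[0.3,0.3,0],"fingers":0.01}
    - {"linear":[0,0,0],"delta_rot":[0,0,0],"fingers":0.01}
    - {"linear":[0,0,-0.012],"delta_rot":[0,0,0],"fingers":0.01}
    - {"linear":[0,0,-0.012],"delta_rot":[0,0,0],"fingers":0.01}
    - {"linear":[0,0,0],"delta_rot":[0,0,0],"fingers":0.01}

```text
clock: 8.55
position: [0.5045, 0.023, 0.12]
ee_rot: [-0.0, 0.928, -0.374, -0.001]
contact_force: [0.6, 0.1, -2.9]
width: 0.0211
```

```bash
python3 - <<'E'
from h import *
delta([.5025,.0245,.20])
E
```

```text
t 8.55 pos [0.5045 0.023  0.12  ] jaw -43.9 q [-0.09  0.29  1.86  0.    1.    0.67] w 0.0211 F [ 0.6  0.1 -2.9]
 option jaw -44 rotvec [0.  0.1 0. ] shift after rot mm [ -2.5   0.3 -80. ] before [ -2.7   0.3 -80. ]
 option jaw 136 rotvec [  -0.2    0.  -180. ] shift after rot mm [  2.5  -0.3 -80. ] before [ -2.7   0.3 -80. ]
```

Call:
send_rows:
  plan:
    - {"linear":[0,0,-0.012],"delta_rot":[0,0,0],"fingers":0.01}
    - {"linear":[0,0,-0.012],"delta_rot":[0,0,0],"fingers":0.01}
    - {"linear":[0,0,-0.02],"delta_rot":[0,0,0],"fingers":0.01}
    - {"linear":[0,0,-0.02],"delta_rot":[0,0,0],"fingers":0.01}
    - {"linear":[0,0,-0.01],"delta_rot":[0,0,0],"fingers":0.01}
    - {"linear":[0,0,0],"delta_rot":[0,0,0],"fingers":0.01}

```text
clock: 9.05
position: [0.5034, 0.023, 0.1936]
ee_rot: [0.0, 0.929, -0.371, -0.003]
contact_force: [0.3, -0.7, -2.7]
width: 0.0212
```

```bash
python3 - <<'E'
from h import *
# oblong: centre (.548,.252); long axis yaw -77.5
delta([.548,.252,.20],-167)
delta([.548,.252,.20],-77.4)
snap("top","t5.png")
for r in manip.masks_of("t_stand","top")[:3]:print(r["p"],r["extent"])
E
```

```text
t 9.05 pos [0.5034 0.023  0.1936] jaw -43.5 q [-0.09  0.22  1.75  0.    1.18  0.67] w 0.0212 F [ 0.3 -0.7 -2.7]
 option jaw -167 rotvec [  0.5   0.  123.5] shift after rot mm [-95.  213.1  -6.4] before [-125.5 -196.7   -6.2]
 option jaw 13 rotvec [ -0.    0.4 -56.5] shift after rot mm [  95.  -213.1   -6.4] before [-125.5 -196.7   -6.2]
t 9.05 pos [0.5034 0.023  0.1936] jaw -43.5 q [-0.09  0.22  1.75  0.    1.18  0.67] w 0.0212 F [ 0.3 -0.7 -2.7]
 option jaw -77 rotvec [ 0.3  0.3 33.9] shift after rot mm [-213.8  -93.5   -6.4] before [-125.5 -196.7   -6.2]
 option jaw 103 rotvec [  -0.4    0.3 -146.1] shift after rot mm [213.8  93.5  -6.4] before [-125.5 -196.7   -6.2]
0.82 [149.2, 250.5, 179.8, 287.2]
0.62 [244.1, 241.3, 256.5, 247.3]
0.56 [215.8, 115.5, 246.7, 150.9]
```

Call:
send_rows:
  plan:
    - {"linear":[0,0,0],"delta_rot":[0,0,-7],"fingers":0.01}
    - {"linear":[0,0,0],"delta_rot":[0,0,-7],"fingers":0.01}
    - {"linear":[0,0,0],"delta_rot":[0,0,-7],"fingers":0.01}
    - {"linear":[0,0,0],"delta_rot":[0,0,-7],"fingers":0.01}
    - {"linear":[0,0,0],"delta_rot":[0,0,-7],"fingers":0.01}
    - {"linear":[0,0,0],"delta_rot":[0,0,-7],"fingers":0.01}
    - {"linear":[0,0,0],"delta_rot":[0,0,-7],"fingers":0.01}
    - {"linear":[0,0,0],"delta_rot":[0,0,-7],"fingers":0.01}
    - {"linear":[0,0,0],"delta_rot":[0,0,0],"fingers":0.01}

```text
clock: 9.9
position: [0.4945, 0.0237, 0.1779]
ee_rot: [-0.004, 0.992, 0.122, -0.016]
contact_force: [0.4, -0.1, -2.7]
width: 0.0211
```

Call:
send_rows:
  plan:
    - {"linear":[0.01,-0.023,0],"delta_rot":[0,0,0],"fingers":0.01}
    - {"linear":[0.013,-0.03,0],"delta_rot":[0,0,0],"fingers":0.01}
    - {"linear":[0.013,-0.03,0],"delta_rot":[0,0,0],"fingers":0.01}
    - {"linear":[0.013,-0.03,0],"delta_rot":[0,0,0],"fingers":0.01}
    - {"linear":[0.013,-0.03,0],"delta_rot":[0,0,0],"fingers":0.01}
    - {"linear":[0.013,-0.03,0],"delta_rot":[0,0,0],"fingers":0.01}
    - {"linear":[0.012,-0.025,0],"delta_rot":[0,0,0],"fingers":0.01}
    - {"linear":[0.005,-0.01,0],"delta_rot":[0,0,0],"fingers":0.01}
    - {"linear":[0,0,0],"delta_rot":[0,0,0],"fingers":0.01}
    - {"linear":[0,0,0],"delta_rot":[0,0,0],"fingers":0.01}

```text
clock: 10.73
position: [0.5324, 0.2545, 0.1634]
ee_rot: [-0.002, 0.994, 0.106, -0.026]
contact_force: [0.0, -0.3, -2.8]
width: 0.0209
```

```bash
python3 - <<'E'
from h import *
delta([.548,.252,.12],13)
for r in manip.masks_of("t_stand","top")[:3]:print(r["p"],r["extent"])
E
```

```text
t 10.73 pos [0.5324 0.2545 0.1634] jaw 12.2 q [0.32 0.39 1.58 0.02 1.22 0.1 ] w 0.0209 F [ 0.  -0.3 -2.8]
 option jaw 13 rotvec [-0.6  2.9 -0.8] shift after rot mm [14.6  6.  43.4] before [16.9  6.2 42.6]
 option jaw 193 rotvec [  4.5   0.9 179.2] shift after rot mm [-14.6  -6.   43.4] before [16.9  6.2 42.6]
0.82 [149.2, 250.5, 179.8, 287.2]
0.62 [244.1, 241.3, 256.5, 247.3]
0.56 [215.8, 115.5, 246.7, 150.9]
```

Call:
send_rows:
  plan:
    - {"linear":[0.015,0.006,0],"delta_rot":[-0.6,2.9,-0.8],"fingers":0.01}
    - {"linear":[0,0,0.015],"delta_rot":[0,0,0],"fingers":0.01}
    - {"linear":[0,0,0.015],"delta_rot":[0,0,0],"fingers":0.01}
    - {"linear":[0,0,0.015],"delta_rot":[0,0,0],"fingers":0.01}
    - {"linear":[0,0,0],"delta_rot":[0,0,0],"fingers":0.01}
    - {"linear":[0,0,0],"delta_rot":[0,0,0],"fingers":0.01}

```text
clock: 11.28
position: [0.547, 0.2402, 0.1164]
ee_rot: [0.003, 0.994, 0.107, -0.001]
contact_force: [0.2, -0.0, -2.7]
width: 0.0212
```

```bash
python3 - <<'E'
from h import *
delta([.548,.252,.09],13)
snap("wrist","w5.png")
E
```

```text
t 11.28 pos [0.547  0.2402 0.1164] jaw 12.3 q [ 0.3   0.42  1.66 -0.01  1.07  0.09] w 0.0212 F [ 0.2 -0.  -2.7]
 option jaw 13 rotvec [ 0.4  0.1 -0.7] shift after rot mm [  3.7 -11.2  26.4] before [  3.6 -11.4  26.3]
 option jaw 193 rotvec [  0.2  -0.6 179.3] shift after rot mm [-3.7 11.2 26.4] before [  3.6 -11.4  26.3]
```

View pics/w5.png

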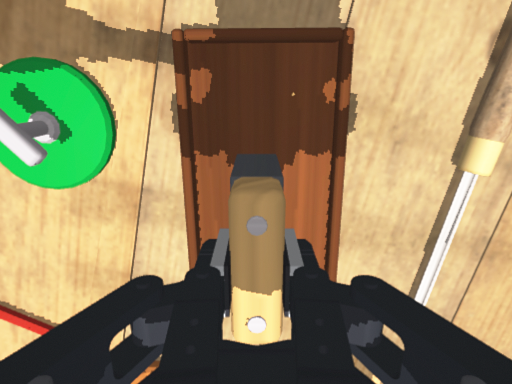

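View 8: the hook hangs over the oblong tray, aligned with it (tray walls at x≈185 and 345, hook at 257). I'll lower it.

Call:
send_rows:
  plan:
    - {"linear":[0.003,-0.01,0],"delta_rot":[0.4,0,0],"fingers":0.01}
    - {"linear":[0,0,0.01],"delta_rot":[0,0,0],"fingers":0.01}
    - {"linear":[0,0,0.01],"delta_rot":[0,0,0],"fingers":0.01}
    - {"linear":[0,0,0.006],"delta_rot":[0,0,0],"fingers":0.01}
    - {"linear":[0,0,0.003],"delta_rot":[0,0,0],"fingers":0.01}
    - {"linear":[0,0,0],"delta_rot":[0,0,0],"fingers":0.01}
    - {"linear":[0,0,0],"delta_rot":[0,0,0],"fingers":0.01}

```text
clock: 11.92
position: [0.549, 0.2509, 0.0871]
ee_rot: [-0.001, 0.994, 0.106, 0.001]
contact_force: [-0.2, -0.2, -1.8]
width: 0.0212
```

```bash
python3 - <<'E'
from h import *
delta([.548,.252,.083],13)
E
```

```text
t 11.92 pos [0.549  0.2509 0.0871] jaw 12.2 q [0.31 0.45 1.68 0.   1.   0.1 ] w 0.0212 F [-0.2 -0.2 -1.8]
 option jaw 13 rotvec [-0.1 -0.1 -0.8] shift after rot mm [-0.7 -1.3  4.1] before [-0.8 -1.3  4.1]
 option jaw 193 rotvec [-1.000e-01  1.000e-01  1.792e+02] shift after rot mm [0.7 1.3 4.1] before [-0.8 -1.3  4.1]
```

Call:
send_rows:
  plan:
    - {"linear":[0,0,0.002],"delta_rot":[0,0,0],"fingers":0.01}
    - {"linear":[0,0,0.002],"delta_rot":[0,0,0],"fingers":0.01}
    - {"linear":[0,0,0.001],"delta_rot":[0,0,0],"fingers":0.01}
    - {"linear":[0,0,0],"delta_rot":[0,0,0],"fingers":0.01}

```text
clock: 12.25
position: [0.5495, 0.2513, 0.0829]
ee_rot: [-0.001, 0.994, 0.106, 0.001]
contact_force: [0.1, 0.4, -2.2]
width: 0.021
```

```bash
python3 - <<'E'
from h import *
delta([.548,.252,.083],13)
E
```

```text
t 12.25 pos [0.5495 0.2513 0.0829] jaw 12.2 q [0.31 0.46 1.69 0.   0.99 0.1 ] w 0.0210 F [ 0.1  0.4 -2.2]
 option jaw 13 rotvec [-0.1 -0.2 -0.8] shift after rot mm [-1.3 -1.  -0.1] before [-1.3 -1.  -0.1]
 option jaw 193 rotvec [-3.000e-01  1.000e-01  1.792e+02] shift after rot mm [ 1.3  1.  -0.1] before [-1.3 -1.  -0.1]
```

Call:
send_rows:
  plan:
    - {"linear":[0,0,0.0012],"delta_rot":[0,0,0],"fingers":0.01}
    - {"linear":[0,0,0.001],"delta_rot":[0,0,0],"fingers":0.01}
    - {"linear":[0,0,0],"delta_rot":[0,0,0],"fingers":0.01}

```text
clock: 12.5
position: [0.5498, 0.2515, 0.083]
ee_rot: [-0.001, 0.994, 0.107, 0.002]
contact_force: [-0.0, -0.1, -3.2]
width: 0.0209
```

Call:
send_rows:
  plan:
    - {"linear":[0,0,0.002],"delta_rot":[0,0,0],"fingers":0.01}
    - {"linear":[0,0,0.002],"delta_rot":[0,0,0],"fingers":0.01}
    - {"linear":[0,0,0],"delta_rot":[0,0,0],"fingers":0.01}

```text
clock: 12.75
position: [0.5503, 0.2518, 0.0833]
ee_rot: [-0.001, 0.994, 0.107, 0.004]
contact_force: [1.0, -0.4, -2.9]
width: 0.0207
```

Call:
send_rows:
  plan:
    - {"linear":[0,0,0],"delta_rot":[0,0,0],"fingers":0.03}
    - {"linear":[0,0,0],"delta_rot":[0,0,0],"fingers":0.04}
    - {"linear":[0,0,0],"delta_rot":[0,0,0],"fingers":0.05}
    - {"linear":[0,0,0],"delta_rot":[0,0,0],"fingers":0.055}
    - {"linear":[0,0,0],"delta_rot":[0,0,0],"fingers":0.055}
    - {"linear":[0,0,0],"delta_rot":[0,0,0],"fingers":0.055}

```text
clock: 13.25
position: [0.5519, 0.2522, 0.0833]
ee_rot: [-0.002, 0.994, 0.107, 0.006]
contact_force: [-0.8, 1.1, -0.9]
width: 0.055
```

Call:
send_rows:
  plan:
    - {"linear":[0,0,-0.01],"delta_rot":[0,0,0],"fingers":0.055}
    - {"linear":[0,0,-0.02],"delta_rot":[0,0,0],"fingers":0.055}
    - {"linear":[0,0,-0.03],"delta_rot":[0,0,0],"fingers":0.055}
    - {"linear":[0,0,-0.03],"delta_rot":[0,0,0],"fingers":0.055}
    - {"linear":[0,0,-0.02],"delta_rot":[0,0,0],"fingers":0.055}
    - {"linear":[0,0,0],"delta_rot":[0,0,0],"fingers":0.055}

```text
clock: 13.75
position: [0.5497, 0.2513, 0.1981]
ee_rot: [-0.001, 0.994, 0.107, 0.003]
contact_force: [0.2, 0.5, 0.0]
width: 0.0548
```

```bash
python3 - <<'E'
from h import *
ci,im=snap("top","t6.png")
for n in("t_stand","double_hook"):
  for r in manip.masks_of(n,"top")[:3]:print(n,r["p"],r["extent"])
cw,iw=snap("wrist","w6.png")
a=cv2.resize(im[160:300,120:300],(512,398));cv2.imwrite("pics/c6.png",np.hstack([cv2.resize(a,(400,300)),cv2.resize(iw,(400,300))])[:,:,::-1])
delta([.5035,.022,.20],45)
E
```

```text
t_stand 0.86 [214.3, 118.6, 245.8, 151.4]
t_stand 0.79 [234.6, 214.2, 265.0, 245.3]
t_stand 0.75 [146.6, 252.2, 185.3, 286.5]
double_hook 0.56 [155.3, 206.6, 182.9, 220.5]
t 13.95 pos [0.5464 0.2502 0.1917] jaw 12.2 q [0.31 0.36 1.55 0.   1.24 0.1 ] w 0.0547 F [ 0.4 -0.2  0.5]
 option jaw 45 rotvec [ -0.1   0.3 -32.8] shift after rot mm [-191.7  131.    -8.3] before [-90.3 213.9  -7.9]
 option jaw 225 rotvec [  0.4   0.2 147.2] shift after rot mm [ 191.7 -131.    -8.3] before [-90.3 213.9  -7.9]
```

View pics/c6.png

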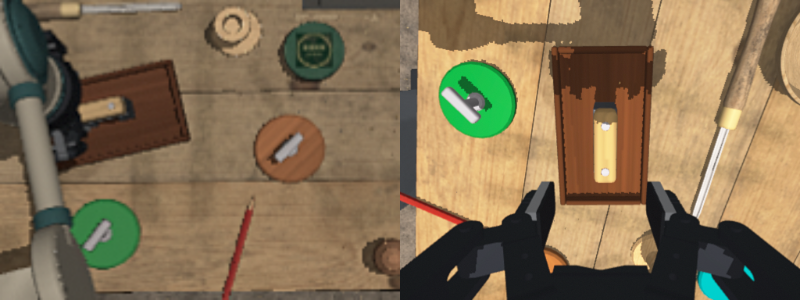

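View 9: the hook stands upright in the oblong tray. The stand stays on the bench with its T-bar visible, yaw near -45°.

Call:
send_rows:
  plan:
    - {"linear":[0,0,-0.01],"delta_rot":[0,0,-6.5],"fingers":0.055}
    - {"linear":[0,0,0],"delta_rot":[0,0,-6.5],"fingers":0.055}
    - {"linear":[0,0,0],"delta_rot":[0,0,-6.5],"fingers":0.055}
    - {"linear":[0,0,0],"delta_rot":[0,0,-6.5],"fingers":0.055}
    - {"linear":[0,0,0],"delta_rot":[0,0,-6.5],"fingers":0.055}
    - {"linear":[-0.028,0.019,0],"delta_rot":[0,0,0],"fingers":0.055}
    - {"linear":[-0.028,0.019,0],"delta_rot":[0,0,0],"fingers":0.055}
    - {"linear":[-0.028,0.019,0],"delta_rot":[0,0,0],"fingers":0.055}
    - {"linear":[-0.028,0.019,0],"delta_rot":[0,0,0],"fingers":0.055}
    - {"linear":[-0.028,0.019,0],"delta_rot":[0,0,0],"fingers":0.055}
    - {"linear":[-0.028,0.019,0],"delta_rot":[0,0,0],"fingers":0.055}
    - {"linear":[-0.02,0.012,0],"delta_rot":[0,0,0],"fingers":0.055}

```text
clock: 14.95
position: [0.4953, 0.0222, 0.1797]
ee_rot: [-0.007, 0.917, 0.399, -0.024]
contact_force: [0.5, 0.7, 0.0]
width: 0.0549
```

Call:
send_rows:
  plan:
    - {"linear":[0,0,0],"delta_rot":[0,0,0],"fingers":0.055}
    - {"linear":[0,0,0],"delta_rot":[0,0,0],"fingers":0.055}
    - {"linear":[0,0,0],"delta_rot":[0,0,0],"fingers":0.055}

```text
clock: 15.2
position: [0.4912, 0.0179, 0.1754]
ee_rot: [-0.009, 0.918, 0.395, -0.029]
contact_force: [0.5, -0.7, -0.3]
width: 0.0551
```

```bash
python3 - <<'E'
from h import *
delta([.5035,.022,.10],45)
ci,im=snap("wrist","w7.png",(150,60,400,260),3.0)
for r in manip.masks_of("t_stand","wrist")[:2]:print(r["p"],r["extent"])
E
```

```text
t 15.20 pos [0.4912 0.0179 0.1754] jaw 46.7 q [-0.1   0.24  1.77 -0.01  1.19 -0.91] w 0.0551 F [ 0.5 -0.7 -0.3]
 option jaw 45 rotvec [-2.2  2.7  1.6] shift after rot mm [11.6  5.8 75.4] before [14.8  9.1 74.5]
 option jaw 225 rotvec [  -4.1   -3.5 -178.3] shift after rot mm [-11.6  -5.8  75.4] before [14.8  9.1 74.5]
0.86 [477.4, 300.2, 509.7, 342.9]
0.64 [232.0, 136.3, 327.7, 235.0]
```

View pics/w7.png

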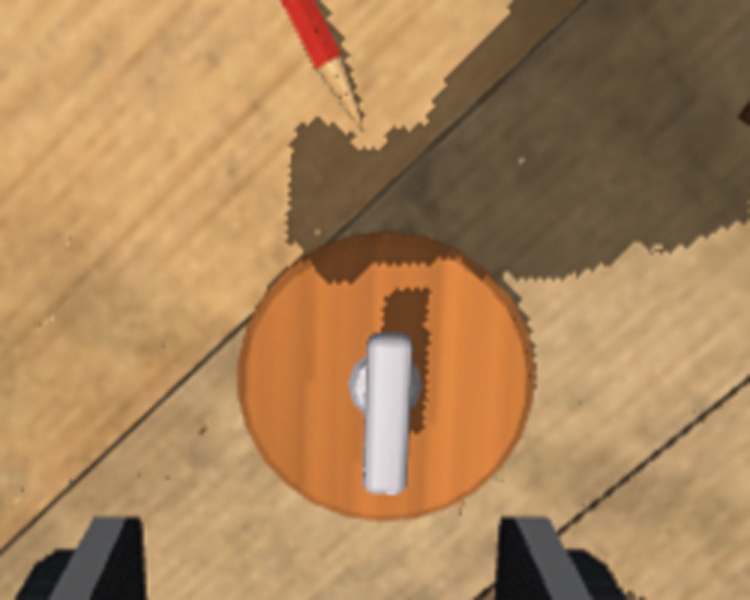

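View 10: the T-bar ends are at crop (390,337) and (385,492), i.e. image (280,172) and (278,224).

```bash
python3 - <<'E'
from h import *
ci=manip.camera_info("wrist")
P=at(ci,[[280,172.3],[278.3,224]],.048);d=P[1]-P[0];m=P.mean(0);yaw=np.degrees(np.arctan2(d[1],d[0]))
print(m.round(4),yaw,np.linalg.norm(d),"disc",at(ci,[[150+387/3,60+376/3]],.011).round(4))
delta([*m[:2],.10],yaw+90)
E
```

```text
[0.504  0.0223 0.048 ] -44.09385614717281 0.04259815105721164 disc [[0.5033 0.0239 0.011 ]]
t 15.30 pos [0.4916 0.0187 0.1756] jaw 46.8 q [-0.1   0.24  1.77 -0.01  1.19 -0.91] w 0.0548 F [ 1.3  0.1 -0.3]
 option jaw 46 rotvec [-2.2  2.6  0.8] shift after rot mm [11.2  6.4 75.6] before [14.5  9.5 74.7]
 option jaw 226 rotvec [  -4.1   -3.5 -179.1] shift after rot mm [-11.2  -6.4  75.6] before [14.5  9.5 74.7]
```

Target is (0.504, 0.0225) with jaw 45.9.

Call:
send_rows:
  plan:
    - {"linear":[0,0,0],"delta_rot":[-2.4,2.9,0.8],"fingers":0.045}
    - {"linear":[0.011,0.006,0.01],"delta_rot":[0,0,0],"fingers":0.045}
    - {"linear":[0,0,0.02],"delta_rot":[0,0,0],"fingers":0.045}
    - {"linear":[0,0,0.02],"delta_rot":[0,0,0],"fingers":0.045}
    - {"linear":[0,0,0.02],"delta_rot":[0,0,0],"fingers":0.045}
    - {"linear":[0,0,0],"delta_rot":[0,0,0],"fingers":0.045}
    - {"linear":[0,0,0],"delta_rot":[0,0,0],"fingers":0.045}

```text
clock: 15.88
position: [0.5079, 0.0316, 0.104]
ee_rot: [0.001, 0.919, 0.395, 0.007]
contact_force: [0.1, 0.9, 1.2]
width: 0.0452
```

```bash
python3 - <<'E'
from h import *
delta([.504,.0225,.049],45.9)
E
```

```text
t 15.88 pos [0.5079 0.0316 0.104 ] jaw 46.6 q [-0.08  0.31  1.88  0.01  0.94 -0.9 ] w 0.0452 F [0.1 0.9 1.2]
 option jaw 46 rotvec [ 0.4 -0.7  0.7] shift after rot mm [-9.3  3.5 55. ] before [-10.    3.   54.9]
 option jaw 226 rotvec [   1.1    0.6 -179.3] shift after rot mm [ 9.3 -3.5 55. ] before [-10.    3.   54.9]
```

Call:
send_rows:
  plan:
    - {"linear":[-0.009,0.0035,0],"delta_rot":[0.5,-0.8,0.7],"fingers":0.045}
    - {"linear":[0,0,0],"delta_rot":[0,0,0],"fingers":0.045}
    - {"linear":[0,0,0.012],"delta_rot":[0,0,0],"fingers":0.045}
    - {"linear":[0,0,0.012],"delta_rot":[0,0,0],"fingers":0.045}
    - {"linear":[0,0,0],"delta_rot":[0,0,0],"fingers":0.045}
    - {"linear":[0,0,0],"delta_rot":[0,0,0],"fingers":0.045}

```text
clock: 16.38
position: [0.5086, 0.0227, 0.0853]
ee_rot: [0.002, 0.921, 0.39, 0.003]
contact_force: [0.6, -0.4, 0.5]
width: 0.0449
```

```bash
python3 - <<'E'
from h import *
delta([.504,.0225,.049],45.9)
E
```

```text
t 16.38 pos [0.5086 0.0227 0.0853] jaw 45.9 q [-0.09  0.34  1.9  -0.    0.9  -0.89] w 0.0449 F [ 0.6 -0.4  0.5]
 option jaw 46 rotvec [ 0.3 -0.2  0. ] shift after rot mm [-3.3 -3.2 36.3] before [-3.5 -3.4 36.2]
 option jaw 226 rotvec [   0.3    0.5 -180. ] shift after rot mm [ 3.3  3.2 36.3] before [-3.5 -3.4 36.2]
```

Call:
send_rows:
  plan:
    - {"linear":[-0.004,-0.004,0.004],"delta_rot":[0.4,-0.3,0],"fingers":0.045}
    - {"linear":[0,0,0.01],"delta_rot":[0,0,0],"fingers":0.045}
    - {"linear":[0,0,0.01],"delta_rot":[0,0,0],"fingers":0.045}
    - {"linear":[0,0,0.008],"delta_rot":[0,0,0],"fingers":0.045}
    - {"linear":[0,0,0.004],"delta_rot":[0,0,0],"fingers":0.045}
    - {"linear":[0,0,0],"delta_rot":[0,0,0],"fingers":0.045}

```text
clock: 16.88
position: [0.5043, 0.0221, 0.0489]
ee_rot: [0.001, 0.921, 0.39, 0.001]
contact_force: [0.3, -0.8, -0.4]
width: 0.045
```

```bash
python3 - <<'E'
from h import *
delta([.504,.0225,.049],45.9)
E
```

```text
t 16.88 pos [0.5043 0.0221 0.0489] jaw 45.9 q [-0.09  0.38  1.95  0.    0.81 -0.89] w 0.0450 F [ 0.3 -0.8 -0.4]
 option jaw 46 rotvec [ 0.1 -0.1 -0. ] shift after rot mm [ 0.1 -0.5 -0.1] before [ 0.1 -0.5 -0.1]
 option jaw 226 rotvec [-1.0e-01 -2.0e-01  1.8e+02] shift after rot mm [-0.1  0.5 -0.1] before [ 0.1 -0.5 -0.1]
```

Call:
send_rows:
  plan:
    - {"linear":[0,0,0],"delta_rot":[0,0,0],"fingers":0.002}
    - {"linear":[0,0,0],"delta_rot":[0,0,0],"fingers":0.002}
    - {"linear":[0,0,0],"delta_rot":[0,0,0],"fingers":0.002}
    - {"linear":[0,0,0],"delta_rot":[0,0,0],"fingers":0.002}
    - {"linear":[0,0,0],"delta_rot":[0,0,0],"fingers":0.002}
    - {"linear":[0,0,0],"delta_rot":[0,0,0],"fingers":0.002}
    - {"linear":[0,0,0],"delta_rot":[0,0,0],"fingers":0.002}
    - {"linear":[0,0,0],"delta_rot":[0,0,0],"fingers":0.002}
  force: 80

```text
clock: 17.55
position: [0.5039, 0.0222, 0.0482]
ee_rot: [0.0, 0.921, 0.39, 0.0]
contact_force: [0.6, 0.7, -2.3]
width: 0.0104
```

Call:
send_rows:
  plan:
    - {"linear":[0,0,-0.01],"delta_rot":[0,0,0],"fingers":0.002}
    - {"linear":[0,0,-0.02],"delta_rot":[0,0,0],"fingers":0.002}
    - {"linear":[0,0,-0.02],"delta_rot":[0,0,0],"fingers":0.002}
    - {"linear":[0,0,-0.02],"delta_rot":[0,0,0],"fingers":0.002}
    - {"linear":[0,0,-0.01],"delta_rot":[0,0,0],"fingers":0.002}
    - {"linear":[0,0,0],"delta_rot":[0,0,0],"fingers":0.002}

```text
clock: 18.05
position: [0.5012, 0.0225, 0.1291]
ee_rot: [-0.002, 0.921, 0.39, -0.003]
contact_force: [0.9, -0.3, -3.3]
width: 0.01
```

```bash
python3 - <<'E'
from h import *
delta([.507,-.255,.12])
E
```

```text
t 18.05 pos [0.5012 0.0225 0.1291] jaw 45.9 q [-0.09  0.28  1.85  0.    1.02 -0.89] w 0.0100 F [ 0.9 -0.3 -3.3]
 option jaw 46 rotvec [-0.3  0.2 -0. ] shift after rot mm [-195.1  197.3    9.1] before [-195.1  197.4    8.8]
 option jaw 226 rotvec [  0.4   0.5 180. ] shift after rot mm [ 195.1 -197.3    9.1] before [-195.1  197.4    8.8]
```

Call:
send_rows:
  plan:
    - {"linear":[-0.01,0.01,0],"delta_rot":[0,0,0],"fingers":0.002}
    - {"linear":[-0.02,0.02,0],"delta_rot":[0,0,0],"fingers":0.002}
    - {"linear":[-0.022,0.022,0],"delta_rot":[0,0,0],"fingers":0.002}
    - {"linear":[-0.022,0.022,0],"delta_rot":[0,0,0],"fingers":0.002}
    - {"linear":[-0.022,0.022,0],"delta_rot":[0,0,0],"fingers":0.002}
    - {"linear":[-0.022,0.022,0],"delta_rot":[0,0,0],"fingers":0.002}
    - {"linear":[-0.022,0.022,0],"delta_rot":[0,0,0],"fingers":0.002}
    - {"linear":[-0.022,0.022,0],"delta_rot":[0,0,0],"fingers":0.002}
    - {"linear":[-0.018,0.02,0],"delta_rot":[0,0,0],"fingers":0.002}
    - {"linear":[-0.01,0.01,0],"delta_rot":[0,0,0],"fingers":0.002}
    - {"linear":[0,0,0],"delta_rot":[0,0,0],"fingers":0.002}
    - {"linear":[0,0,0],"delta_rot":[0,0,0],"fingers":0.002}

```text
clock: 19.05
position: [0.5024, -0.2562, 0.1181]
ee_rot: [-0.007, 0.92, 0.391, -0.006]
contact_force: [-0.2, 0.7, -1.4]
width: 0.0103
```

```bash
python3 - <<'E'
from h import *
delta([.507,-.255,.08])
E
```

```text
t 19.05 pos [ 0.5024 -0.2562  0.1181] jaw 46.1 q [-0.59  0.38  1.72 -0.    1.06 -1.4 ] w 0.0103 F [-0.2  0.7 -1.4]
 option jaw 46 rotvec [-1.   0.3 -0. ] shift after rot mm [ 4.   2.5 38.1] before [ 4.3  3.2 38. ]
 option jaw 226 rotvec [  0.5   1.6 180. ] shift after rot mm [-4.  -2.5 38.1] before [ 4.3  3.2 38. ]
```

Call:
send_rows:
  plan:
    - {"linear":[0.004,0.003,0.004],"delta_rot":[-1.2,0.3,0],"fingers":0.002}
    - {"linear":[0,0,0.012],"delta_rot":[0,0,0],"fingers":0.002}
    - {"linear":[0,0,0.012],"delta_rot":[0,0,0],"fingers":0.002}
    - {"linear":[0,0,0.01],"delta_rot":[0,0,0],"fingers":0.002}
    - {"linear":[0,0,0],"delta_rot":[0,0,0],"fingers":0.002}
    - {"linear":[0,0,0],"delta_rot":[0,0,0],"fingers":0.002}

```text
clock: 19.55
position: [0.5054, -0.2459, 0.0767]
ee_rot: [-0.003, 0.919, 0.393, -0.0]
contact_force: [1.1, -0.0, -2.8]
width: 0.0107
```

```bash
python3 - <<'E'
from h import *
delta([.507,-.255,.056])
cw,iw=snap("wrist","w8.png");ct,it=snap("top","t8.png")
cv2.imwrite("pics/c8.png",np.hstack([cv2.resize(iw,(400,300)),cv2.resize(it[150:300,270:470],(400,300))])[:,:,::-1])
E
```

```text
t 19.55 pos [ 0.5054 -0.2459  0.0767] jaw 46.3 q [-0.58  0.42  1.78  0.    0.95 -1.39] w 0.0107 F [ 1.1 -0.  -2.8]
 option jaw 46 rotvec [-0.3 -0.1  0. ] shift after rot mm [-5.5  7.5 20.7] before [-5.5  7.6 20.6]
 option jaw 226 rotvec [   0.2   -0.5 -180. ] shift after rot mm [ 5.5 -7.5 20.7] before [-5.5  7.6 20.6]
```

View pics/c8.png

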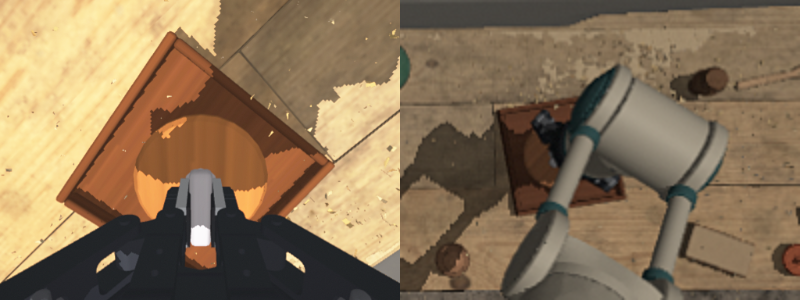

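View 11: the stand is held upright over the square tray, and its disc is inside the walls. I'll shift it a little and lower it.

Call:
send_rows:
  plan:
    - {"linear":[-0.005,0.007,0],"delta_rot":[-0.3,0,0],"fingers":0.002}
    - {"linear":[0,0,0.007],"delta_rot":[0,0,0],"fingers":0.002}
    - {"linear":[0,0,0.006],"delta_rot":[0,0,0],"fingers":0.002}
    - {"linear":[0,0,0.005],"delta_rot":[0,0,0],"fingers":0.002}
    - {"linear":[0,0,0],"delta_rot":[0,0,0],"fingers":0.002}
    - {"linear":[0,0,0],"delta_rot":[0,0,0],"fingers":0.002}

```text
clock: 20.15
position: [0.509, -0.2568, 0.0594]
ee_rot: [0.002, 0.92, 0.393, 0.003]
contact_force: [1.0, -0.4, -2.8]
width: 0.0106
```

```bash
python3 - <<'E'
from h import *
delta([.507,-.255,.0555])
E
```

```text
t 20.15 pos [ 0.509  -0.2568  0.0594] jaw 46.3 q [-0.59  0.44  1.79  0.    0.9  -1.4 ] w 0.0106 F [ 1.  -0.4 -2.8]
 option jaw 46 rotvec [ 0.4 -0.2 -0. ] shift after rot mm [-0.1 -2.7  3.9] before [-0.1 -2.7  3.9]
 option jaw 226 rotvec [ -0.3  -0.6 180. ] shift after rot mm [0.1 2.7 3.9] before [-0.1 -2.7  3.9]
```

Call:
send_rows:
  plan:
    - {"linear":[0,0,0.002],"delta_rot":[0.3,0,0],"fingers":0.002}
    - {"linear":[0,0,0.002],"delta_rot":[0,0,0],"fingers":0.002}
    - {"linear":[0,0,0.001],"delta_rot":[0,0,0],"fingers":0.002}
    - {"linear":[0,0,0],"delta_rot":[0,0,0],"fingers":0.002}

```text
clock: 20.48
position: [0.5092, -0.257, 0.0556]
ee_rot: [-0.0, 0.92, 0.393, 0.002]
contact_force: [-0.4, -0.2, -2.5]
width: 0.0103
```

```bash
python3 - <<'E'
from h import *
delta([.507,-.255,.0555])
E
```

```text
t 20.48 pos [ 0.5092 -0.257   0.0556] jaw 46.3 q [-0.59  0.45  1.79  0.    0.9  -1.4 ] w 0.0103 F [-0.4 -0.2 -2.5]
 option jaw 46 rotvec [ 0.1 -0.2 -0. ] shift after rot mm [-0.1 -3.   0.1] before [-0.1 -3.   0.1]
 option jaw 226 rotvec [-3.0e-01 -1.0e-01  1.8e+02] shift after rot mm [0.1 3.  0.1] before [-0.1 -3.   0.1]
```

Call:
send_rows:
  plan:
    - {"linear":[0,0,0.001],"delta_rot":[0,0,0],"fingers":0.002}
    - {"linear":[0,0,0],"delta_rot":[0,0,0],"fingers":0.018}
    - {"linear":[0,0,0],"delta_rot":[0,0,0],"fingers":0.03}
    - {"linear":[0,0,0],"delta_rot":[0,0,0],"fingers":0.04}
    - {"linear":[0,0,0],"delta_rot":[0,0,0],"fingers":0.045}
    - {"linear":[0,0,0],"delta_rot":[0,0,0],"fingers":0.045}
    - {"linear":[0,0,0],"delta_rot":[0,0,0],"fingers":0.045}

```text
clock: 21.07
position: [0.5109, -0.258, 0.056]
ee_rot: [0.002, 0.92, 0.393, 0.003]
contact_force: [0.3, 0.7, 0.5]
width: 0.0448
```

Call:
send_rows:
  plan:
    - {"linear":[0,0,-0.01],"delta_rot":[0,0,0],"fingers":0.045}
    - {"linear":[0,0,-0.02],"delta_rot":[0,0,0],"fingers":0.045}
    - {"linear":[0,0,-0.03],"delta_rot":[0,0,0],"fingers":0.045}
    - {"linear":[0,0,-0.03],"delta_rot":[0,0,0],"fingers":0.045}
    - {"linear":[0,0,-0.03],"delta_rot":[0,0,0],"fingers":0.045}
    - {"linear":[0,0,-0.03],"delta_rot":[0,0,0],"fingers":0.045}
    - {"linear":[0,0,0],"delta_rot":[0,0,0],"fingers":0.045}

```text
clock: 21.65
position: [0.5086, -0.2571, 0.2139]
ee_rot: [-0.001, 0.92, 0.393, 0.002]
contact_force: [0.9, 0.2, 0.7]
width: 0.045
```

```bash
python3 - <<'E'
from h import *
delta([.507,-.255,.2])
cw,iw=snap("wrist","w9.png");ct,it=snap("top","t9.png")
for n,c,ci,z in(("t_stand","wrist",cw,.011),("square_tray","wrist",cw,.02),("double_hook","top",ct,.09)):
  for r in manip.masks_of(n,c)[:2]:
    y,x=np.nonzero(r["pixels"]);print(n,r["p"],np.round(r["extent"]),at(ci,[[x.mean(),y.mean()]],z).round(4))
cv2.imwrite("pics/c9.png",np.hstack([cv2.resize(iw,(400,300)),cv2.resize(it[150:300,110:310],(400,300))])[:,:,::-1])
E
```

```text
t 21.65 pos [ 0.5086 -0.2571  0.2139] jaw 46.3 q [-0.59  0.29  1.59  0.    1.26 -1.4 ] w 0.0450 F [0.9 0.2 0.7]
 option jaw 46 rotvec [ 0.  -0.2 -0. ] shift after rot mm [ 0.4 -2.6 13.9] before [ 0.3 -2.6 13.9]
 option jaw 226 rotvec [ -0.3  -0.  180. ] shift after rot mm [-0.4  2.6 13.9] before [ 0.3 -2.6 13.9]
t_stand 0.74 [211. 120. 297. 208.] [[ 0.5091 -0.2579  0.011 ]]
t_stand 0.71 [151.  50. 366. 260.] [[ 0.5017 -0.252   0.011 ]]
square_tray 0.57 [150.  52. 363. 259.] [[ 0.5003 -0.2508  0.02  ]]
double_hook 0.53 [147. 207. 183. 221.] [[0.548  0.2429 0.09  ]]
```

View pics/c9.png

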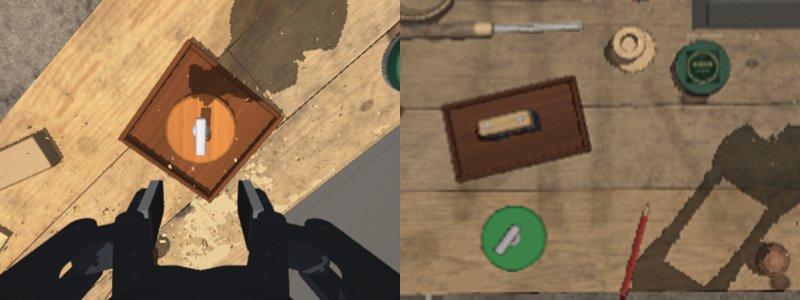

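View 12: the stand sits flat near the middle of the square tray, and the hook stands in the oblong tray. The arm is clear, so I'm handing in.

```bash
python3 -c "
from h import *
print(manip.sign_off())"
```

```text
the job is handed in; nothing more can be done
None
```

I finished the task and handed it in at about 22 s of the 59 s allowed; no verdict was reported.

I gripped the hook by its wooden bar, raised it about 10 mm, centred it on the stud and turned it about 86°. The wrist picture showed it square to the T-bar. I then lifted it off with only the hook's weight on the wrist and stood it in the oblong tray. After that I gripped the stand by its T-bar and set it in the square tray.

- **Last checks:** the final pictures show both standing upright inside their trays. The stand is about 3–10 mm from the tray centre, depending on which tray estimate I use. The hook is within about 1 cm of its tray centre. The gripper was open and clear, about 0.16 m above where it released the stand.
- **Did not agree:**
  - When I set the hook down, the wrist force did not show clear contact with the tray floor. I released it at the height worked out from the grasp.
  - One stand detection covered the whole square tray, and I discarded it.
- **Failed on the way:** two early move calls were refused because fields were missing, and nothing moved.

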